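Switch the filtration selector to the blue line and open the vacuum valve

TASK

Push the black pointer arm of the white selector round with a finger until it points squarely at the blue port; only then push the yellow lever of the brass vacuum valve round until it is fully open, in line with its pipe. Only push: do not pinch either arm between the fingers, and leave the bottle, flask, jar and beaker standing where they are.

Things in the scene. Friction and masses are not known exactly. Their poses are not given: they have to be found in the camera images.
- selector: Fixed selector: a white disc of 248 mm diameter on a square grey plate of 160 mm. Origin on the pointer's vertical axis, at bench level, z up. The disc's top is 26 mm above the bench; a steel column of radius 24 mm rises to 46 mm and carries the pointer. It stands left or right of the valve, turned by up to 0.5 rad.
- pointer (a joint): Angle (rad) of the pointer arm about the selector's vertical axis. 0: the arm points along the selector's -x; it grows counter-clockwise seen from above (+1.57: along -y). Stops at -2.75 and +2.75, so it cannot pass through the selector's +x. Starts between -0.9 and 0.9. Friction holds it where it is left: about 2 N at 75 mm from the axis move it; no spring, no detents.
- pointer_tip (a point): Outer end of the black pointer arm, 92 mm from the axis, 61 mm above the bench. Its x axis points from the tip back to the axis, y across the arm, z up. The arm is 20 mm wide with rubber pads on both side faces; underside 48 mm, top 74 mm above the bench, with free space under it down to the disc. An orange arrow lies on its top. The hub on the axis: radius 18 mm, top at 80 mm.
- lever (a joint): Angle (rad) of the valve lever about the valve's vertical axis. 0: closed, lever along the valve's -x, across the pipe; it grows counter-clockwise seen from above to the stop at 1.571: fully open, lever along the valve's -y, in line with the pipe. Starts between 0 and 0.3. Friction holds it where it is left: about 3 N at 85 mm from the axis move it; no spring.
- valve: Fixed brass ball valve in a copper pipe, on a grey plate. Origin on the lever's vertical axis, at bench level, z up. The pipe is 200 mm long and runs along the valve's y; nothing of pipe or valve is higher than 47 mm above the bench, but for the steel stem of radius 11 mm under the hub. Turned by up to 0.3 rad.
- lever_tip (a point): Outer end of the yellow valve lever, 115 mm from its axis, 70 mm above the bench. Its x axis points from the tip back to the axis, y across the lever, z up. The lever is 20 mm wide with pads on both side faces; underside 57 mm, top 83 mm above the bench. The hub on the axis: radius 18 mm, top at 89 mm.
- port_blue: Fixed blue plastic port on the selector's disc, 28 mm across, a stub whose top is 38 mm above the bench (below the arm). Origin at its centre, on the disc's top, 108 mm from the pointer's axis. The one to point at. The four colours stand in any order at the four places where the pointer's joint would read -2.35, -1.45, 1.45 and 2.35.
- port_green: Fixed green plastic port on the selector's disc, 28 mm across, a stub whose top is 38 mm above the bench (below the arm). Origin at its centre, on the disc's top, 108 mm from the pointer's axis. The four colours stand in any order at the four places where the pointer's joint would read -2.35, -1.45, 1.45 and 2.35.
- port_yellow: Fixed yellow plastic port on the selector's disc, 28 mm across, a stub whose top is 38 mm above the bench (below the arm). Origin at its centre, on the disc's top, 108 mm from the pointer's axis. The four colours stand in any order at the four places where the pointer's joint would read -2.35, -1.45, 1.45 and 2.35.
- port_red: Fixed red plastic port on the selector's disc, 28 mm across, a stub whose top is 38 mm above the bench (below the arm). Origin at its centre, on the disc's top, 108 mm from the pointer's axis. The four colours stand in any order at the four places where the pointer's joint would read -2.35, -1.45, 1.45 and 2.35.
- bottle: Loose white bottle with a red cap, 60 mm across, 150 mm tall. Origin at the centre of its underside. Leave alone.
- flask: Loose amber conical flask, 72 mm across the foot, 110 mm tall. Origin at the centre of its underside. Leave alone.
- jar: Loose amber jar with a black lid, 54 mm across, 75 mm tall. Origin at the centre of its underside. Leave alone.
- beaker: Loose white beaker, 60 mm across, 55 mm tall. Origin at the centre of its underside. Leave alone.
There are look-alikes about, which are no part of the job. Of the things that look like the valve, the smaller one is meant.

How it is judged:
By the outcome, as a careful person would: the job done as asked, in the order asked, and still so for the second after the job is handed in, with the robot touching nothing.
It also fails if it takes over 58 s, if anything falls off the work surface, if the arm or the gripper's body presses on something with over 40 N, if the wrist force passes 120 N, or if a joint passes its speed limit or range.

ROBOT

A 7-joint arm with a two-finger parallel gripper is mounted at the origin on the work surface. World frame = base frame: x ahead of the robot, y to its left, z up, the work surface at z = 0. Lengths are in m, angles in rad, forces in N, time in s.
With the tool pointing down it reaches from about 0.4 to 0.85 m from the base axis. Payload 4.4 kg.
Tool frame: the origin (TCP) lies between the finger pads; the fingertips stand 8 mm ahead of it and the grasp point (between the pads) lies 11 mm behind it; z points along the fingers, y is the line along which they close (so a half turn about z gives the same grasp; the last joint's range is limited). The gripper opens to 94 mm and grips with 3 to 60 N. Pads are 16 mm wide; open, the fingers measure 119 mm over their backs; the gripper's body (75 mm by 177 mm) begins 78 mm behind the grasp point.
Start: joints at [1.198, 0.628, 0.038, 1.517, -0.027, 0.996, -0.02], TCP at [0.196, -0.62, 0.213] pointing down, gripper open.
Joint ranges: [-3.06, 3.06], [-0.37, 2.12], [-1.25, 1.32], [0.18, 2.47], [-1.1, 4.24], [0.23, 1.98], [-2.94, 2.94]. Speed limits (rad/s): [2.57, 2.57, 3.14, 3.14, 3.14, 3.14, 3.14].

INTERFACE

Orientations are given as a unit quaternion [x, y, z, w].
In Python, from bench import monitor, imaging, ctrl gives the robot as it stands. The module is installed in compiled form; this text tells all that it offers.
- The arm moves only by the tool step_arm, never from a script. Its argument "targets" is one flat list of numbers, 7 for each row, row after row: the shift along the tool's x, y, z in m, then the turn, a rotation vector about the tool's x, y, z in degrees, then the opening, from 0 (shut) to 1 (fully open). In form: [x, y, z, rx, ry, rz, fingers, x, y, z, rx, ry, rz, fingers, ...]. A call has 1 to 10 rows; each row shifts and turns the commanded pose from where the row before left it, along the tool's axes as they then stand; what a row does not reach is not made up. A row lasts 1/10 s, in which the tool goes at most 50 mm and 8.59 degrees, less where a joint would pass 70% of its speed; a pose out of reach is approached as far as the arm can. A call is refused whole if a number of a shift passes 0.05 or a number of a turn 8.59, either way. A call with a gripper value outside its range is refused whole. The fingers move at their own pace and stop on an object; the grip force is fixed at half the most. Time passes only in rows, so rows that do not move let the fingers close. It gives the time, the measured TCP pose, the force, the opening and the grip force at its end, in the units of the state.
- monitor.read_state(): the state, without advancing time (a new reading comes with each control period).
- imaging.read_camera(name): name is "scene" or "top"; returns a dict with "color" (420x560x3 uint8, blue, green, red), "camera_matrix" (3x3 intrinsics, pixels), "pose" (4x4, takes a point from camera to world coordinates). Camera axes: x right, y down, z forward; pixel columns grow to the right and rows downward; lengths in m; the calibration is good to about 2 mm. A picture is of the moment at which its call begins. There is no depth.
- ctrl.sign_off(): hands the job in; it is judged then, once.
The state is a dict: "t": time; "joint_pos": joint angles; "joint_vel": joint speeds; "effort": joint torques, N m; "position": TCP position; "tool_rot": TCP orientation; "wrist_force": force on the tool from outside, world axes, zero at the start; "ft_torque": the same for the moment, N m; "width": finger opening in m; "grip_force": force on a finger pad.
Only numpy, scipy, OpenCV 4.12 (cv2) and the standard library are available. Lean on these libraries where they do the work, as an engineer would, in place of code of your own. Each camera call takes 0.05 s, during which the arm holds its last target. There are 200 camera calls.

## Working session

There is one attempt and no reset: what is moved stays moved. The work goes in short steps, Python scripts to look and compute and a tool call to move; the robot and the scene stay as the last step left them, time stands still between calls to the robot, and variables do not carry over. Pictures are saved under pics/ and viewed, at most 10 in all, crops included, and the job is handed in when it is done.

Besides the shell and the picture viewer there is one more tool, called after "Request:" by a JSON object that holds its "api" and its "payload", one argument or row to a line. step_arm: Moves the arm, as the interface text tells. Its arguments: {"type":"object","properties":{"targets":{"type":"array"}},"required":["targets"]}

```bash
mkdir -p pics; cat > h.py <<'E'
import numpy as np, cv2
from bench import monitor, imaging, ctrl
def ray(c,u,v,z):
    K=c["camera_matrix"];P=c["pose"]
    d=P[:3,:3]@np.linalg.inv(K)@[u,v,1];o=P[:3,3]
    return o+d*(z-o[2])/d[2]
def proj(c,p):
    P=c["pose"];q=c["camera_matrix"]@(P[:3,:3].T@(np.array(p)-P[:3,3]));return q[:2]/q[2]
E
python3 - <<'E'
from h import *
s=monitor.read_state();print(s["t"],s["position"],s["tool_rot"],s["width"])
for n in("top","scene"):
    c=imaging.read_camera(n);print(n,c["pose"].round(3).tolist(),c["camera_matrix"].tolist())
    cv2.imwrite(f"pics/{n}0.png",cv2.resize(c["color"],(800,600),interpolation=cv2.INTER_CUBIC))
    cv2.imwrite(f"{n}_raw.png",c["color"])
E
```

```text
0.0 [ 0.19613323 -0.6190501   0.21260355] [ 9.88257007e-01  1.52798181e-01 -1.52550217e-04 -8.83732486e-04] 0.09432165782845116
top [[0.012, -0.997, 0.073, 0.497], [-1.0, -0.012, -0.001, 0.053], [0.002, -0.073, -0.997, 1.273], [0.0, 0.0, 0.0, 1.0]] [[541.7446271322702, 0.0, 277.7964726299113], [0.0, 541.7446271322702, 205.80929313697584], [0.0, 0.0, 1.0]]
scene [[0.706, 0.495, -0.507, 1.217], [0.708, -0.474, 0.524, -0.62], [0.019, -0.728, -0.685, 0.943], [0.0, 0.0, 0.0, 1.0]] [[527.1714366537524, 0.0, 282.1384269309083], [0.0, 527.1714366537524, 207.33860253450905], [0.0, 0.0, 1.0]]
```

View pics/top0.png

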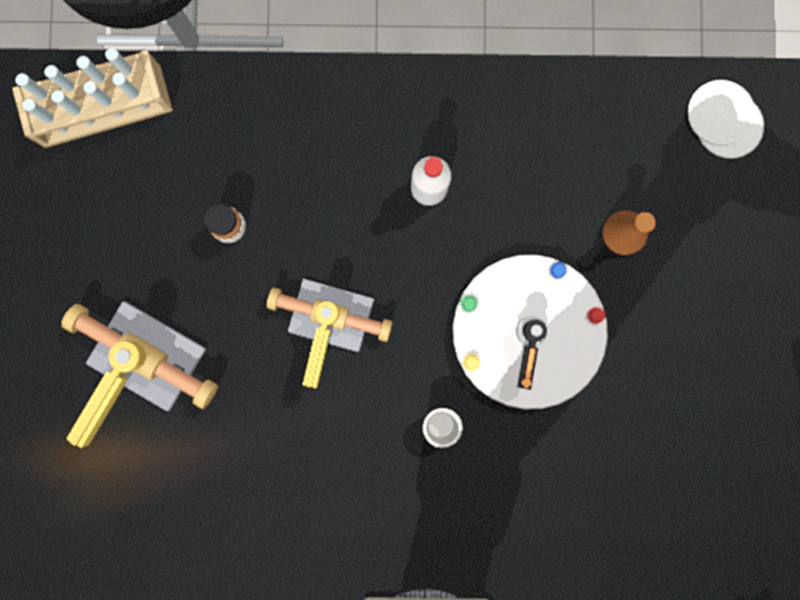

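View pics/scene0.png

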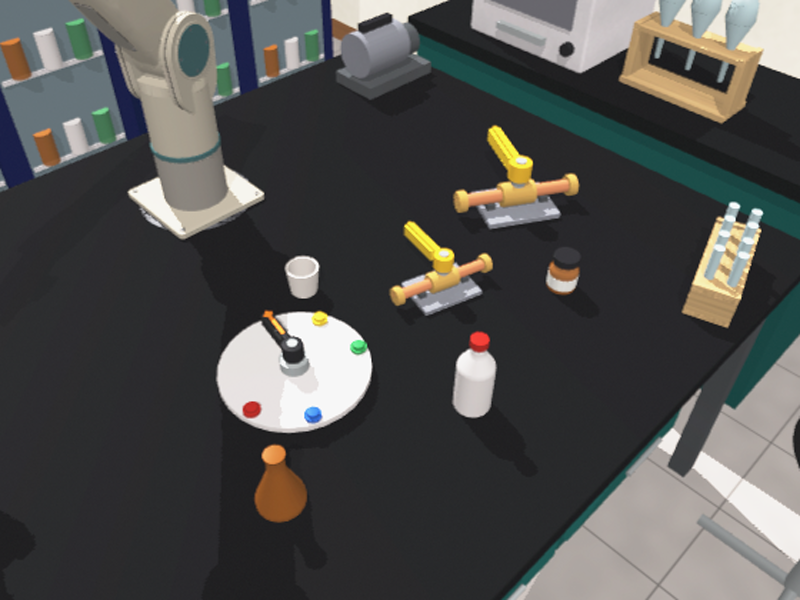

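The top view shows the selector hub at (537,330) with the pointer tip at (526,386). The ports are blue (558,270), green (469,303), yellow (472,362) and red (596,315). The small valve's hub is at (326,313) and its lever tip at (311,386). The beaker (442,428), flask (625,235), bottle (430,185) and jar (230,228) stand around them.

```bash
python3 - <<'E'
from h import *
from scipy.optimize import least_squares
c=imaging.read_camera("top");im=c["color"]
hsv=cv2.cvtColor(im,cv2.COLOR_BGR2HSV)
px=dict(blue=(558,270),green=(469,303),yellow=(472,362),red=(596,315))
pts={}
for n,(u,v) in px.items():
    u*=.7;v*=.7;yy,xx=np.mgrid[:420,:560]
    m=(np.hypot(xx-u,yy-v)<11)&(hsv[...,1]>110)
    uu,vv=xx[m].mean(),yy[m].mean();pts[n]=ray(c,uu,vv,.036)[:2];print(n,m.sum(),uu,vv,pts[n].round(4))
# fit: ports -> assign angles; port dir in selector: joint q -> -x rotated by q
import itertools
P=np.array(list(pts.values()));best=None
for perm in itertools.permutations([-2.35,-1.45,1.45,2.35]):
    a=np.array(perm)
    f=lambda p:(np.c_[p[0]-.108*np.cos(a+p[2]),p[1]-.108*np.sin(a+p[2])]-P).ravel()
    r=least_squares(f,[*P.mean(0),0])
    if best is None or r.cost<best[0]: best=(r.cost,r.x,perm,r.fun)
print("sel",best[1].round(4),dict(zip(px,best[2])),"res",best[3].round(4))
def R(u,v,z): return ray(c,u*.7,v*.7,z)
h=R(537,330,.08);t=R(526,386,.074);print("hub",h,"tip",t,np.linalg.norm((t-h)[:2]))
d=(t-best[1].tolist().__class__([*best[1][:2],0]))[:2] if 0 else t[:2]-best[1][:2]
print("pointer q",(np.arctan2(-d[1],-d[0])-best[1][2]+np.pi)%(2*np.pi)-np.pi,np.hypot(*d))
vh=R(326,313,.089);vt=R(311,386,.083);d=(vt-vh)[:2];print("valve",vh,vt,np.hypot(*d),"lever world ang",np.arctan2(d[1],d[0]))
a,b=R(274,299,.03),R(386,329,.03);print("pipe",a,b,(a+b)/2,"yaw",np.arctan2(*(-(a-b)[:2] if 0 else np.array([-(a-b)[0],(a-b)[1]]))))
for n,u,v,z in(("bottlecap",433,167,.15),("flasktop",645,222,.11),("jarlid",220,220,.075),("beakerrim",443,426,.055),("bottlebase",430,200,0)):print(n,R(u,v,z).round(3))
z1=cv2.resize(im[170:300,175:440],(795,390),interpolation=cv2.INTER_CUBIC);cv2.imwrite("pics/crop1.png",z1)
E
```

```text
blue 100 390.38 188.54 [ 0.6303 -0.2057]
green 51 328.1372549019608 211.94117647058823 [ 0.5748 -0.0631]
yellow 57 329.50877192982455 252.87719298245614 [ 0.4815 -0.0668]
red 102 417.1666666666667 220.2941176470588 [ 0.5582 -0.2667]
sel [ 0.5319 -0.1619  0.3689] {'blue': 2.35, 'green': -2.35, 'yellow': -1.45, 'red': 1.45} res [ 0.     -0.0005  0.0002  0.0002 -0.0004  0.0002  0.0002  0.0001]
hub [ 0.53129817 -0.16433037  0.08      ] tip [ 0.44507213 -0.14840915  0.074     ] 0.08768361522749657
pointer q -0.5231866011961728 0.08784329803275888
valve [0.55304758 0.16030432 0.089     ] [0.44144671 0.1816391  0.083     ] 0.11362186280897028 lever world ang 2.952701391917019
pipe [0.57732187 0.24968622 0.03      ] [0.53132661 0.06889363 0.03      ] [0.55432424 0.15928992 0.03      ] yaw -0.249124001757769
bottlecap [0.767 0.001 0.15 ]
flasktop [ 0.696 -0.323  0.11 ]
jarlid [0.697 0.33  0.075]
beakerrim [ 0.381 -0.022  0.055]
bottlebase [ 0.747 -0.001  0.   ]
```

View pics/crop1.png

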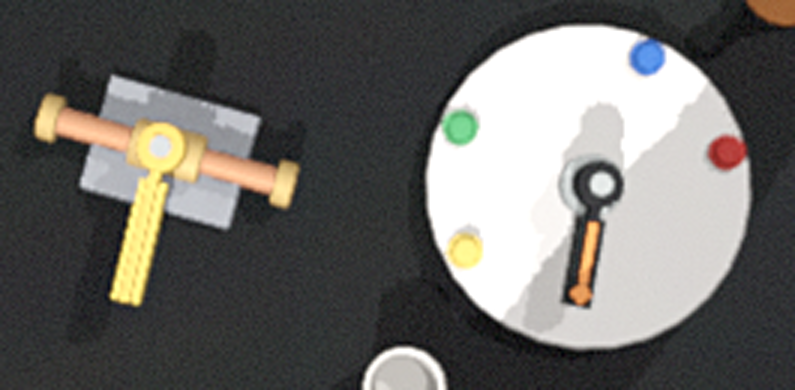

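Request:
{"api": "step_arm", "payload": {
  "targets": [0.02,-0.02,0,0,0,0,0,0.021,-0.02,0,0,0,0,0,0.02,-0.02,0,0,0,0,0,0.021,-0.02,0,0,0,0,0,0.02,-0.02,0,0,0,0,0,0.021,-0.02,0,0,0,0,0,0.02,-0.02,0,0,0,0,0,0.021,-0.02,0,0,0,0,0,0.02,-0.02,0,0,0,0,0,0.021,-0.02,0,0,0,0,0]
}}

```text
t: 1.15
position: [0.3316, -0.3659, 0.2134]
tool_rot: [0.988, 0.153, -0.0, -0.0]
wrist_force: [1.0, -0.3, 0.6]
width: 0.017
grip_force: 0.0
```

Request:
{"api": "step_arm", "payload": {
  "targets": [0.02,-0.02,0,0,0,0,0,0.021,-0.02,0,0,0,0,0,0.02,-0.02,0,0,0,0,0,0.021,-0.02,0,0,0,0,0,0.02,-0.02,0,0,0,0,0,0.021,-0.02,0,0,0,0,0,0,0,0,0,0,6.5,0,0,0,0,0,0,6.5,0,0,0,0,0,0,6.5,0,0,0,0,0,0,6.5,0]
}}

```text
t: 2.15
position: [0.4123, -0.2154, 0.2134]
tool_rot: [0.997, -0.076, -0.0, -0.0]
wrist_force: [0.3, -0.7, 0.1]
width: 0.0001
grip_force: 0.0
```

```bash
cat >> h.py <<'E'
from scipy.spatial.transform import Rotation as Ro
S=np.array([.5319,-.1619]);V=np.array([.5535,.160])
def tool():
    s=monitor.read_state();R=Ro.from_quat(s["tool_rot"]).as_matrix();return s,np.array(s["position"]),R
def to(p,psi=None):
    s,q,R=tool();a=np.arctan2(R[1,0],R[0,0])
    print("t",round(s["t"],2),"pos",q.round(4),"psi",round(a,4),"zdown",R[:,2].round(3),"F",np.array(s["wrist_force"]).round(1),"w",round(s["width"],4),"j",np.round(s["joint_pos"],2))
    print("tool shift",(R.T@(np.array(p)-q)).round(4),"turn z deg",None if psi is None else round(-np.degrees((psi-a+np.pi)%(2*np.pi)-np.pi),2))
E
python3 -c "
from h import *
to([.4669,-.1114,.061],-.153)"
```

```text
t 2.15 pos [ 0.4123 -0.2154  0.2134] psi -0.1515 zdown [-0.  0. -1.] F [ 0.3 -0.7  0.1] w 0.0001 j [ 0.33  0.37  0.12  2.02 -0.06  0.76 -1.23]
tool shift [ 0.0383 -0.111   0.1524] turn z deg 0.09
```

Request:
{"api": "step_arm", "payload": {
  "targets": [0.009,-0.027,0,0,0,0,0,0.01,-0.028,0,0,0,0,0,0.01,-0.028,0,0,0,0,0,0.009,-0.028,0,0,0,0,0,0,0,0.03,0,0,0,0,0,0,0.03,0,0,0,0,0,0,0.03,0,0,0,0,0,0,0.03,0,0,0,0,0,0,0.02,0,0,0,0,0,0,0.012,0,0,0,0]
}}

```text
t: 3.15
position: [0.4653, -0.1111, 0.0599]
tool_rot: [0.997, -0.073, -0.001, -0.0]
wrist_force: [0.1, -0.4, -0.4]
width: 0.0002
grip_force: 0.0
```

```bash
cat >> h.py <<'E'
def ptr(q,off=.0225,r=.072,z=.061):
    a=np.pi+.3689+q;u=np.array([np.cos(a),np.sin(a)]);t=np.array([-u[1],u[0]])
    to([*(S+r*u-off*t),z],a+np.pi)
E
python3 -c "
from h import *
ptr(-.523)"
```

```text
t 3.15 pos [ 0.4653 -0.1111  0.0599] psi -0.1469 zdown [-0.002  0.001 -1.   ] F [ 0.1 -0.4 -0.4] w 0.0002 j [ 0.14  0.65  0.06  2.12 -0.09  0.38 -1.45]
tool shift [ 0.0015  0.0175 -0.0012] turn z deg 0.41
```

Request:
{"api": "step_arm", "payload": {
  "targets": [0.001,0.006,0,0,0,0,0,0,0.006,0,0,0,0,0,0,0.005,0,0,0,0,0,-0.0017,0.0064,0,0,0,-5,0,-0.0017,0.0064,0,0,0,-5,0,-0.0017,0.0064,0,0,0,-5,0,-0.0017,0.0064,0,0,0,-5,0,-0.0017,0.0064,0,0,0,-5,0,-0.0017,0.0064,0,0,0,-5,0,-0.0017,0.0064,0,0,0,-5,0]
}}

```text
t: 4.15
position: [0.4584, -0.1739, 0.0625]
tool_rot: [0.973, 0.231, 0.001, 0.0]
wrist_force: [0.8, 1.4, -1.4]
width: 0.0004
grip_force: 0.8
```

```bash
python3 -c "
from h import *
ptr(-.523+np.radians(35))
c=imaging.read_camera('top');cv2.imwrite('pics/c2.png',cv2.resize(c['color'][140:320,260:480],(733,600),interpolation=cv2.INTER_CUBIC))"
```

```text
t 4.15 pos [ 0.4584 -0.1739  0.0625] psi 0.4672 zdown [ 0.001 -0.    -1.   ] F [ 0.8  1.4 -1.4] w 0.0004 j [ 0.38  0.65 -0.12  2.08  0.17  0.41 -0.97]
tool shift [-0.0007 -0.0008  0.0015] turn z deg 0.6
```

View pics/c2.png

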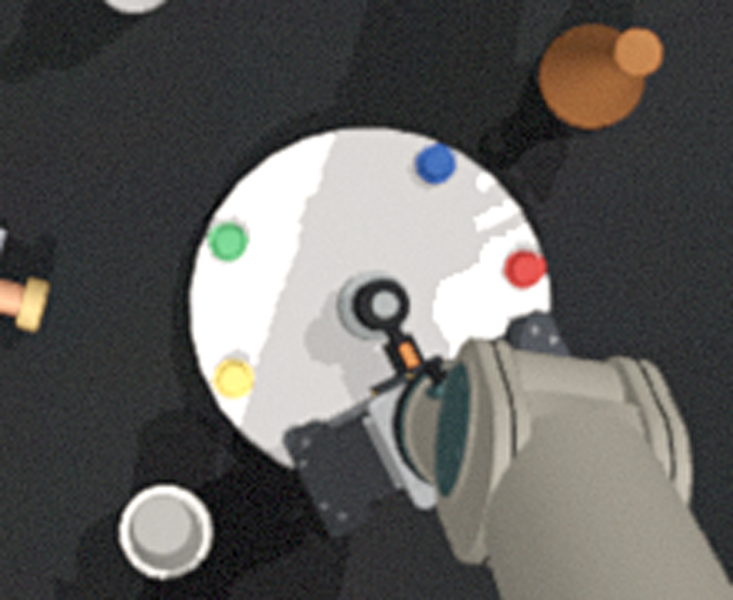

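The closed finger is pushing the pointer from its +y side. The pointer, hub at crop (380,303), has turned toward the lower right, and the flask and beaker are clear.

Request:
{"api": "step_arm", "payload": {
  "targets": [-0.0017,0.0064,0,0,0,-5,0,-0.0017,0.0064,0,0,0,-5,0,-0.0017,0.0064,0,0,0,-5,0,-0.0017,0.0064,0,0,0,-5,0,-0.0017,0.0064,0,0,0,-5,0,-0.0017,0.0064,0,0,0,-5,0,-0.0017,0.0064,0,0,0,-5,0,-0.0017,0.0064,0,0,0,-5,0,-0.0017,0.0064,0,0,0,-5,0,-0.0017,0.0064,0,0,0,-5,0]
}}

```text
t: 5.2
position: [0.4935, -0.2268, 0.0622]
tool_rot: [0.784, 0.62, -0.001, -0.0]
wrist_force: [-1.6, 3.0, 0.3]
width: 0.0002
grip_force: 0.9
```

```bash
python3 -c "
from h import *
ptr(-.523+np.radians(85))"
```

```text
t 5.2 pos [ 0.4935 -0.2268  0.0622] psi 1.338 zdown [-0.001 -0.    -1.   ] F [-1.6  3.   0.3] w 0.0002 j [ 0.62  0.72 -0.38  1.94  0.47  0.57 -0.3 ]
tool shift [ 0.0002 -0.0008  0.0012] turn z deg 0.49
```

Request:
{"api": "step_arm", "payload": {
  "targets": [-0.0017,0.0064,0,0,0,-5,0,-0.0017,0.0064,0,0,0,-5,0,-0.0017,0.0064,0,0,0,-5,0,-0.0017,0.0064,0,0,0,-5,0,-0.0017,0.0064,0,0,0,-5,0,-0.0017,0.0064,0,0,0,-5,0,-0.0017,0.0064,0,0,0,-5,0,-0.0017,0.0064,0,0,0,-5,0,-0.0017,0.0064,0,0,0,-5,0,-0.0017,0.0064,0,0,0,-5,0]
}}

```text
t: 6.2
position: [0.5568, -0.2342, 0.062]
tool_rot: [0.449, 0.893, -0.001, -0.001]
wrist_force: [-2.2, 0.3, -0.7]
width: 0.0004
grip_force: 0.8
```

```bash
python3 -c "
from h import *
ptr(-.523+np.radians(135))"
```

```text
t 6.2 pos [ 0.5568 -0.2342  0.062 ] psi 2.2099 zdown [-0.002 -0.002 -1.   ] F [-2.2  0.3 -0.7] w 0.0004 j [ 0.72  0.84 -0.62  1.76  0.67  0.77  0.39]
tool shift [0.0011 0.0001 0.001 ] turn z deg 0.45
```

Request:
{"api": "step_arm", "payload": {
  "targets": [-0.001,0.0051,0,0,0,-4,0,-0.001,0.0051,0,0,0,-4,0,-0.0014,0.0051,0,0,0,-4,0,-0.0014,0.0051,0,0,0,-4,0,-0.0007,0.0025,0,0,0,-2,0,-0.0007,0.0025,0,0,0,-2,0,-0.0007,0.0025,0,0,0,-2,0,-0.0007,0.0025,0,0,0,-2,0,-0.0007,0.0025,0,0,0,-2,0,0,0,0,0,0,0,0]
}}

```text
t: 7.2
position: [0.5868, -0.2139, 0.0617]
tool_rot: [0.236, 0.972, 0.0, 0.001]
wrist_force: [0.6, -1.3, 0.2]
width: 0.0005
grip_force: 0.5
```

```bash
python3 -c "
from h import *
ptr(2.35)
c=imaging.read_camera('top');cv2.imwrite('pics/c3.png',cv2.resize(c['color'][140:290,300:500],(800,600),interpolation=cv2.INTER_CUBIC))"
```

```text
t 7.2 pos [ 0.5868 -0.2139  0.0617] psi 2.6642 zdown [ 0.001  0.    -1.   ] F [ 0.6 -1.3  0.2] w 0.0005 j [ 0.73  0.89 -0.74  1.7   0.76  0.86  0.75]
tool shift [-0.0004  0.0024  0.0007] turn z deg -3.13
```

View pics/c3.png

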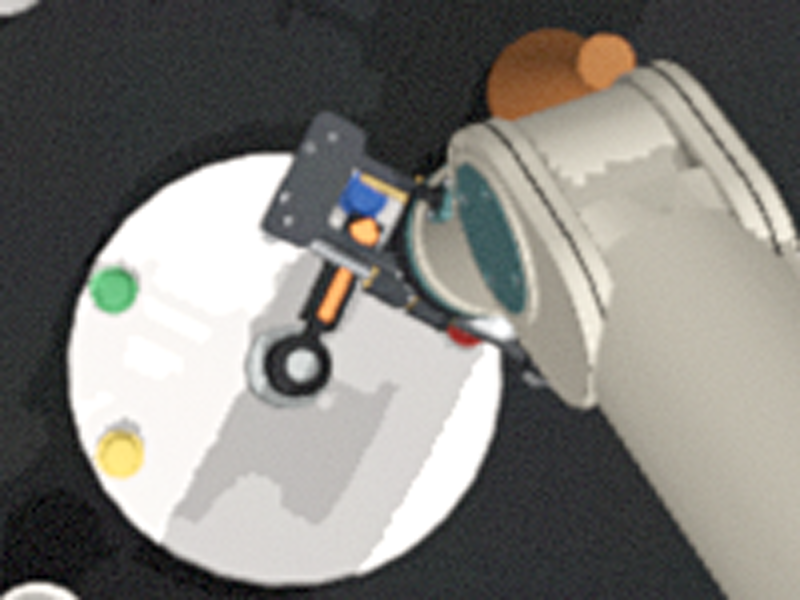

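The pointer's arrow tip at (365,232) is just short of the line from the hub (300,366) to the blue port (362,195). The flask is untouched. About 3° remain.

Request:
{"api": "step_arm", "payload": {
  "targets": [-0.0003,0.001,0,0,0,-1,0,-0.0003,0.001,0,0,0,-1,0,0,0.0004,0,0,0,-1,0,0,0,0,0,0,0,0,0,0,0,0,0,0,0]
}}

```text
t: 7.75
position: [0.5878, -0.2123, 0.0615]
tool_rot: [0.212, 0.977, 0.0, 0.0]
wrist_force: [0.7, -1.9, 0.6]
width: 0.0007
grip_force: 0.8
```

```bash
python3 -c "
from h import *
ptr(2.35)"
```

```text
t 7.75 pos [ 0.5878 -0.2123  0.0615] psi 2.7152 zdown [ 0.  0. -1.] F [ 0.7 -1.9  0.6] w 0.0007 j [ 0.73  0.9  -0.75  1.7   0.77  0.87  0.79]
tool shift [-0.0003  0.0006  0.0005] turn z deg -0.21
```

Request:
{"api": "step_arm", "payload": {
  "targets": [0,-0.01,0,0,0,0,0,0,-0.02,0,0,0,0,0,0,0,-0.04,0,0,0,0,0,0,-0.04,0,0,0,0,0,0,-0.04,0,0,0,0,0,0,-0.035,0,0,8.3,0,0,0,0,0,0,8.3,0,0,0,0,0,0,8.3,0,0,0,0,0,0,8.3,0,0,0,0,0,0,8.3,0]
}}

```text
t: 8.75
position: [0.5747, -0.2395, 0.2163]
tool_rot: [0.547, 0.837, 0.0, -0.001]
wrist_force: [-0.5, -0.8, 0.9]
width: 0.0004
grip_force: 0.0
```

Request:
{"api": "step_arm", "payload": {
  "targets": [0,0,0,0,0,8.3,0,0,0,0,0,0,8.3,0,0,0,0,0,0,8.3,0,0,0,0,0,0,8.3,0,0,0,0,0,0,8.3,0,0,0,0,0,0,8.3,0,0,0,0,0,0,8.3,0,0,0,0,0,0,8.3,0,0,0,0,0,0,8.3,0,0,0,0,0,0,8.3,0]
}}

```text
t: 9.75
position: [0.5747, -0.2393, 0.2161]
tool_rot: [0.964, 0.265, -0.0, -0.001]
wrist_force: [0.7, -0.4, 0.0]
width: 0.0006
grip_force: 0.0
```

```bash
cat >> h.py <<'E'
def lev(a,off=.0225,r=.085,z=.070):
    u=np.array([np.cos(a),np.sin(a)]);t=np.array([-u[1],u[0]])
    to([*(V+r*u-off*t),z],a+np.pi)
E
python3 -c "
from h import *
lev(2.953,.042)"
```

```text
t 9.75 pos [ 0.5747 -0.2393  0.2161] psi 0.5365 zdown [-0.001  0.001 -1.   ] F [ 0.7 -0.4  0. ] w 0.0006 j [ 0.54  0.6  -0.31  1.59  0.2   0.99 -0.87]
tool shift [ 0.1501 -0.4416  0.1468] turn z deg 41.55
```

Request:
{"api": "step_arm", "payload": {
  "targets": [0,0,0,0,0,8.3,0,0,0,0,0,0,8.3,0,0,0,0,0,0,8.3,0,0,0,0,0,0,8.3,0,0,0,0,0,0,8.3,0,-0.0113,-0.0269,0,0,0,0,0,-0.0113,-0.0269,0,0,0,0,0,-0.0113,-0.0269,0,0,0,0,0,-0.0113,-0.0269,0,0,0,0,0,-0.0113,-0.0269,0,0,0,0,0]
}}

```text
t: 10.75
position: [0.5431, -0.0958, 0.2162]
tool_rot: [0.996, -0.091, -0.0, -0.001]
wrist_force: [0.8, -0.1, -0.3]
width: 0.0006
grip_force: 0.0
```

Request:
{"api": "step_arm", "payload": {
  "targets": [-0.0113,-0.0269,0,0,0,0,0,-0.0113,-0.0269,0,0,0,0,0,-0.0113,-0.0269,0,0,0,0,0,-0.0113,-0.0269,0,0,0,0,0,-0.0113,-0.0269,0,0,0,0,0,-0.0113,-0.0269,0,0,0,0,0,-0.0113,-0.0269,0,0,0,0,0,-0.0113,-0.0269,0,0,0,0,0,-0.0113,-0.0269,0,0,0,0,0,-0.0113,-0.0269,0,0,0,0,0]
}}

```text
t: 11.75
position: [0.4806, 0.1889, 0.2163]
tool_rot: [0.996, -0.091, -0.001, -0.0]
wrist_force: [0.1, -0.1, 0.7]
width: 0.0004
grip_force: 0.0
```

```bash
python3 -c "
from h import *
lev(2.953,.042)
c=imaging.read_camera('top');cv2.imwrite('top_p.png',c['color']);cv2.imwrite('pics/c4.png',cv2.resize(c['color'][170:300,305:440],(623,600),interpolation=cv2.INTER_CUBIC))"
```

```text
t 11.75 pos [0.4806 0.1889 0.2163] psi -0.1819 zdown [-0.001  0.    -1.   ] F [ 0.1 -0.1  0.7] w 0.0004 j [-0.32  0.44 -0.15  1.88  0.09  0.83 -2.27]
tool shift [-0.0076 -0.0273  0.1463] turn z deg 0.39
```

View pics/c4.png

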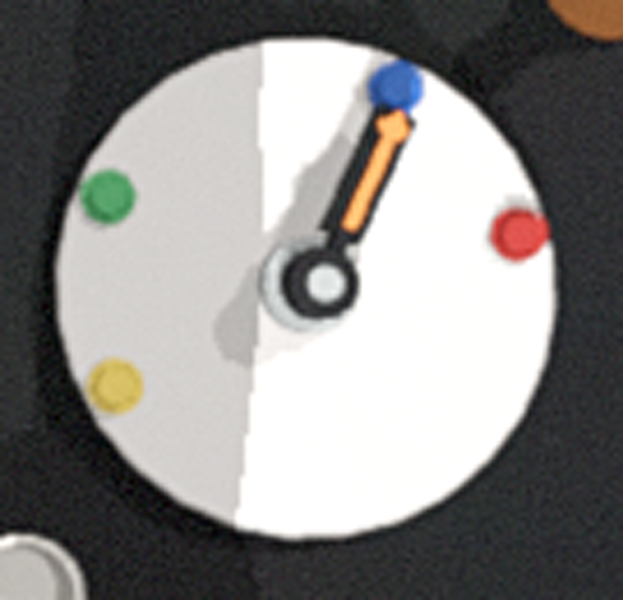

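The pointer, hub at (324,284) and arrowhead at (398,125), aims at the blue port at (396,87). I'll measure how closely.

```bash
python3 -c "
from h import *
c=imaging.read_camera('top');im=c['color'];h=cv2.cvtColor(im,cv2.COLOR_BGR2HSV)
m=np.zeros(h.shape[:2],bool);m[190:225,375:397]=True
o=m&(h[...,1]>100)&(h[...,0]>5)&(h[...,0]<22)&(h[...,2]>150)
v,u=np.nonzero(o);P=np.array([ray(c,a,b,.075)[:2] for a,b in zip(u,v)])
d=P.mean(0)-S;vx=cv2.fitLine(P.astype(np.float32),2,0,.01,.01).ravel()
f=lambda a:(a-np.pi-.3689+np.pi)%(2*np.pi)-np.pi
print(len(P),'q from centroid',f(np.arctan2(d[1],d[0])),'axis',[f(np.arctan2(s*vx[1],s*vx[0])) for s in(1,-1)],np.hypot(*d))
H=ray(c,305+324*.2167,170+284*.2167,.08);print('hub',H,'S',S)
d=P.mean(0)-H[:2];print('rel hub',f(np.arctan2(d[1],d[0])))
"
```

```text
118 q from centroid 2.3362618662420367 axis [np.float32(2.358825), np.float32(-0.7827678)] 0.06196890205602559
hub [ 0.53008578 -0.16281241  0.08      ] S [ 0.5319 -0.1619]
rel hub 2.361463484620538
```

Request:
{"api": "step_arm", "payload": {
  "targets": [-0.004,-0.014,0,0,0,0,0,-0.0036,-0.0133,0,0,0,0,0,0,0,0.03,0,0,0,0,0,0,0.03,0,0,0,0,0,0,0.03,0,0,0,0,0,0,0.03,0,0,0,0,0,0,0.02,0,0,0,0,0,0,0.006,0,0,0,0,0,0,0,0,0,0,0]
}}

```text
t: 12.75
position: [0.4788, 0.216, 0.0699]
tool_rot: [0.996, -0.091, -0.001, 0.0]
wrist_force: [-0.2, -0.6, 0.0]
width: 0.0005
grip_force: 0.0
```

```bash
python3 -c "
from h import *
lev(2.953)"
```

```text
t 12.75 pos [0.4788 0.216  0.0699] psi -0.1823 zdown [-0.001 -0.001 -1.   ] F [-0.2 -0.6  0. ] w 0.0005 j [-0.4   0.67 -0.11  1.98  0.15  0.5  -2.37]
tool shift [-0.0012  0.0185 -0.0001] turn z deg 0.36
```

Request:
{"api": "step_arm", "payload": {
  "targets": [-0.001,0.006,0,0,0,0,0,0,0.006,0,0,0,0,0,0,0.006,0,0,0,0,0,-0.0016,0.0075,0,0,0,-5,0,-0.0016,0.0075,0,0,0,-5,0,-0.0016,0.0075,0,0,0,-5,0,-0.0016,0.0075,0,0,0,-5,0,-0.0016,0.0075,0,0,0,-5,0,-0.0016,0.0075,0,0,0,-5,0,-0.0016,0.0075,0,0,0,-5,0]
}}

```text
t: 13.75
position: [0.4679, 0.1464, 0.0714]
tool_rot: [0.977, 0.215, 0.001, -0.0]
wrist_force: [-0.9, 1.6, 1.9]
width: -0.0001
grip_force: 1.3
```

Request:
{"api": "step_arm", "payload": {
  "targets": [-0.0016,0.0075,0,0,0,-5,0,-0.0016,0.0075,0,0,0,-5,0,-0.0016,0.0075,0,0,0,-5,0,-0.0016,0.0075,0,0,0,-5,0,-0.0016,0.0075,0,0,0,-5,0,-0.0016,0.0075,0,0,0,-5,0,-0.0016,0.0075,0,0,0,-5,0]
}}

```text
t: 14.45
position: [0.4923, 0.0993, 0.0713]
tool_rot: [0.867, 0.498, 0.001, -0.0]
wrist_force: [-1.5, 2.0, 1.6]
width: 0.0004
grip_force: 1.3
```

```bash
python3 -c "
from h import *
lev(2.953+np.radians(70));lev(4.463)"
```

```text
t 14.45 pos [0.4923 0.0993 0.0713] psi 1.0434 zdown [ 0.001  0.001 -1.   ] F [-1.5  2.   1.6] w 0.0004 j [ 0.06  0.68 -0.47  2.04  0.58  0.55 -1.35]
tool shift [-0.0015 -0.0011  0.0013] turn z deg 0.59
t 14.45 pos [0.4923 0.0993 0.0713] psi 1.0434 zdown [ 0.001  0.001 -1.   ] F [-1.5  2.   1.6] w 0.0004 j [ 0.06  0.68 -0.47  2.04  0.58  0.55 -1.35]
tool shift [-0.0046  0.024   0.0013] turn z deg -15.93
```

Request:
{"api": "step_arm", "payload": {
  "targets": [-0.0015,0.006,0,0,0,-4,0,-0.0015,0.006,0,0,0,-4,0,-0.001,0.004,0,0,0,-3,0,-0.001,0.004,0,0,0,-3,0,0,0.002,0,0,0,-1.5,0,0,0.001,0,0,0,0,0,0,0,0,0,0,0,0]
}}

```text
t: 15.15
position: [0.5106, 0.0848, 0.0706]
tool_rot: [0.793, 0.609, -0.001, 0.0]
wrist_force: [-2.1, 0.8, 1.9]
width: 0.0007
grip_force: 1.3
```

```bash
python3 -c "
from h import *
lev(4.463)"
```

```text
t 15.15 pos [0.5106 0.0848 0.0706] psi 1.3092 zdown [-0.001 -0.001 -1.   ] F [-2.1  0.8  1.9] w 0.0007 j [ 0.14  0.72 -0.55  2.    0.65  0.61 -1.11]
tool shift [-0.0015  0.0006  0.0006] turn z deg -0.7
```

Now press on gently to feel the stop.

Request:
{"api": "step_arm", "payload": {
  "targets": [0,0.001,0,0,0,-0.7,0,0,0.001,0,0,0,0,0,0,0,0,0,0,0,0]
}}

```text
t: 15.45
position: [0.5106, 0.0847, 0.0703]
tool_rot: [0.789, 0.614, -0.002, -0.001]
wrist_force: [-7.5, 0.8, 4.4]
width: 0.0007
grip_force: 3.5
```

Request:
{"api": "step_arm", "payload": {
  "targets": [0,0.001,0,0,0,0,0,0,0,0,0,0,0,0]
}}

```text
t: 15.65
position: [0.5106, 0.0847, 0.0702]
tool_rot: [0.789, 0.614, -0.003, -0.001]
wrist_force: [-9.1, 1.3, 6.8]
width: 0.0008
grip_force: 4.5
```

```bash
python3 -c "
from h import *
lev(4.463)"
```

```text
t 15.65 pos [0.5106 0.0847 0.0702] psi 1.3233 zdown [-0.006 -0.001 -1.   ] F [-9.1  1.3  6.8] w 0.0008 j [ 0.15  0.72 -0.56  1.99  0.65  0.62 -1.09]
tool shift [-0.0014  0.0005  0.0002] turn z deg 0.11
```

Position has stalled while the force rose to 9 N, so the lever is on its stop. Next I retreat, rise and check.

Request:
{"api": "step_arm", "payload": {
  "targets": [0,-0.01,0,0,0,0,0,0,-0.02,0,0,0,0,0,0,0,-0.04,0,0,0,0,0,0,-0.04,0,0,0,0,0,0,-0.04,0,0,0,0,0,-0.04,-0.03,0,0,0,0,0,-0.04,0,0,0,0,0,0,-0.04,0,0,0,0,0,0,0,0,0,0,0]
}}

```text
validation failed for argument at $.ta...
```

```bash
python3 -c "
from h import *
c=imaging.read_camera('top');cv2.imwrite('pics/t5.png',cv2.resize(c['color'],(800,600),interpolation=cv2.INTER_CUBIC))
c=imaging.read_camera('scene');cv2.imwrite('pics/s5.png',cv2.resize(c['color'],(800,600),interpolation=cv2.INTER_CUBIC))
print(monitor.read_state()['position'])"
```

```text
[0.51062164 0.08469091 0.07021712]
```

View pics/t5.png

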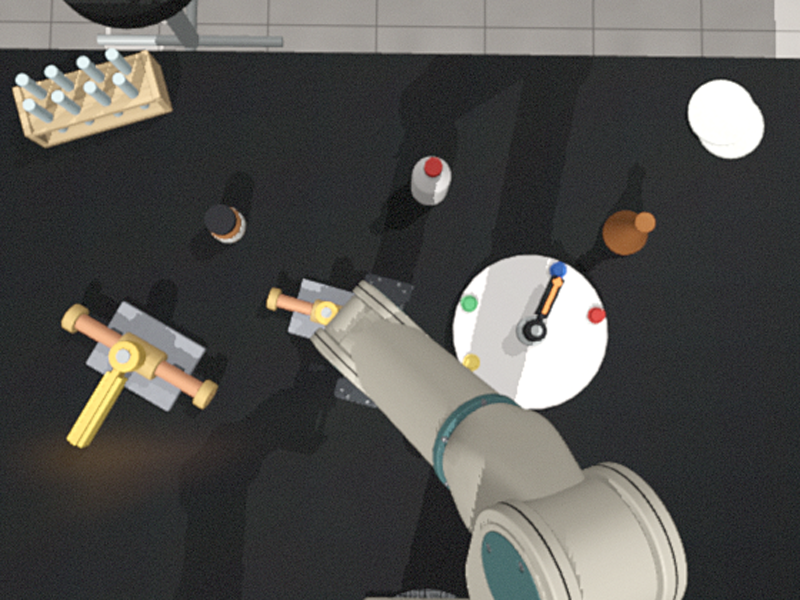

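View pics/s5.png

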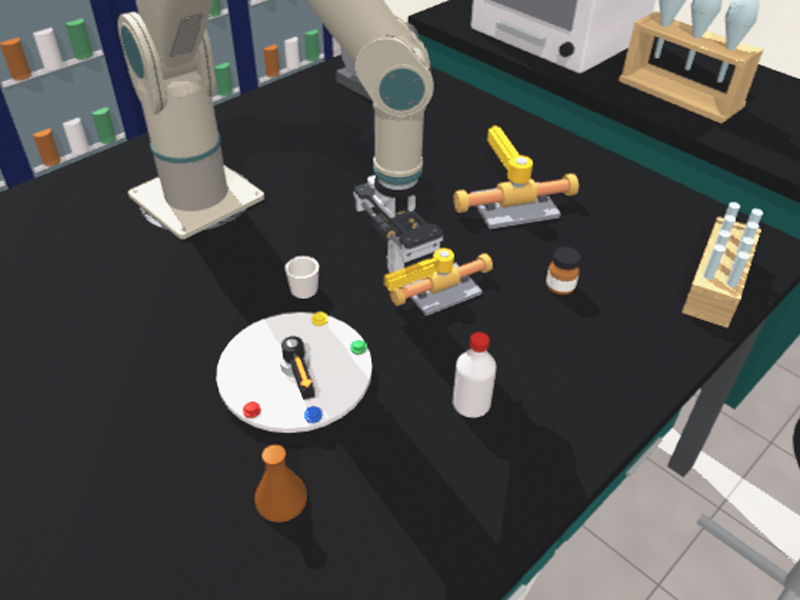

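The retreat call was refused because a row was malformed, so the finger still touches the lever. The pictures show the lever along the pipe at scene (390–440, 262–280), the pointer at the blue port, and all four loose objects in place.

Request:
{"api": "step_arm", "payload": {
  "targets": [0,-0.01,0,0,0,0,0,0,-0.02,0,0,0,0,0,0,0,-0.04,0,0,0,0,0,0,-0.04,0,0,0,0,0,0,-0.04,0,0,0,0,0,-0.02,-0.03,0,0,0,0,0,-0.03,0,0,0,0,0,0,-0.03,0,0,0,0,0,0,0,0,0,0,0,0]
}}

```text
t: 16.65
position: [0.4047, 0.1119, 0.221]
tool_rot: [0.788, 0.616, -0.0, 0.001]
wrist_force: [1.0, -0.4, 0.4]
width: 0.0003
grip_force: 0.0
```

```bash
python3 -c "
from h import *
c=imaging.read_camera('top');cv2.imwrite('pics/t6.png',cv2.resize(c['color'][160:310,180:440],(800,462),interpolation=cv2.INTER_CUBIC))"
```

```text
(no output)
```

View pics/t6.png

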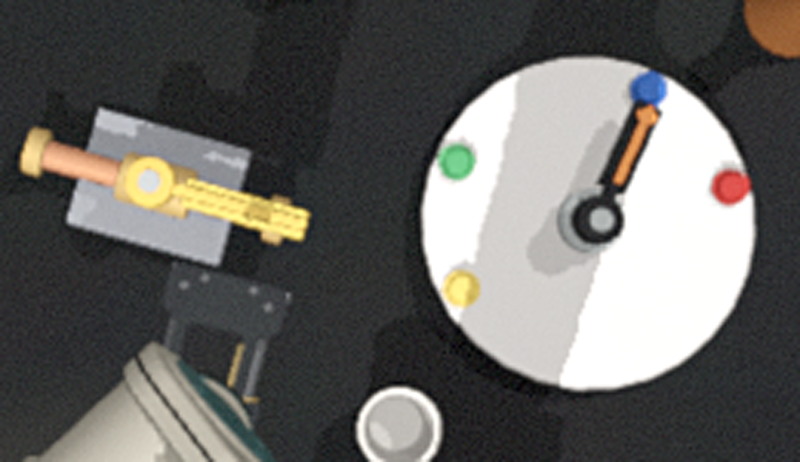

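The lever, hub at (149,181) and tip at (305,222), lies over the pipe. The pointer, hub at (598,220), aims at the blue port (648,88), and the robot is clear of both.

```bash
python3 -c "
from h import *
print(ctrl.sign_off())"
```

```text
the job is handed in; nothing more can be done
None
```

The pointer aims at the blue port (measured about 2.34–2.36 rad against 2.35), then the lever was pushed to its stop, in line with its pipe; the bottle, flask, jar and beaker were not touched, and the job was handed in at about 17 s.

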